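# Take one weighing cup from the nested stack to the balance

### The job

Lift the top cup off the nested stack of three white cups without dragging the next one up, and set it down gently, upright, on the middle of the balance's square steel pan. Do not let it drop, and leave the other two cups nested where they stand.

Things in the scene. Friction and masses are not known exactly. Their poses are not given: they have to be found in the camera images.
- cup_top: White round plastic cup like the others (78 mm tall, 16 mm straight collar 52 mm across, tapering to a 33 mm foot, 45 g). Origin: centre of underside, z up. Top of the stack of three, rim 134 mm above the bench. Only its upper 28 mm shows above the next cup's rim: fingers reaching lower grip that one too. About 1 mm play all round; clear of the next cup after rising 50 mm. A lone identical cup is not wanted.
- cup_next: White round plastic cup like the others (78 mm tall, 16 mm straight collar 52 mm across, tapering to a 33 mm foot, 45 g). Origin: centre of underside, z up. The middle one of the stack, 28 mm above the lowest; its rim is 106 mm above the bench.
- cup_low: White round plastic cup like the others (78 mm tall, 16 mm straight collar 52 mm across, tapering to a 33 mm foot, 45 g). Origin: centre of underside, z up. The lowest of the stack, standing on the bench.
- pan (a point): Centre of the top face of the balance's steel pan, a flat plate 120 mm square, 66 mm above the bench; z up, x pointing away from the balance's display. The balance is grey, 260 by 190 mm, does not move, and nothing on it is higher than the pan.
Mind the look-alikes: they are no part of the job. What is shaped like the cup_top but brown is not meant.

How it is judged:
By the outcome, as a careful person would: the job done as asked, in the order asked, and still so for the second after the job is handed in, with the robot touching nothing.
It also fails if it takes over 42 s, if anything falls off the work surface, if the arm or the gripper's body presses on something with over 40 N, if the wrist force passes 120 N, or if a joint passes its speed limit or range.

### The arm

A 6-joint arm with a two-finger parallel gripper is mounted at the origin on the work surface. World frame = base frame: x ahead of the robot, y to its left, z up, the work surface at z = 0. Lengths are in m, angles in rad, forces in N, time in s.
With the tool pointing down it reaches from about 0.3 to 0.875 m from the base axis. Payload 6.4 kg.
Tool frame: the origin (TCP) lies midway between the tips of the shut fingers; the grasp point (between the pads) lies 19 mm behind it (ctrl.tcp_to_grasp is the distance from the TCP to the grasp point, in m); z points along the fingers, y is the direction in which the jaws open and shut (so a half turn about z gives the same grasp; the last joint's range is limited). The gripper opens to 85 mm and grips with 20 to 120 N. Pads are 22 mm wide; open, the fingers measure 114 mm over their backs; the gripper's body (76 mm by 85 mm) begins 54 mm behind the grasp point. The pads swing forward as they close: fully open they stand 13 mm farther back than shut.
Start: joints at [1.054, 0.181, 1.607, -0, 1.354, -0.206], TCP at [0.176, 0.547, 0.193] pointing down, gripper open.
Joint ranges: [-2.99, 2.99], [-0.89, 2.07], [0.3, 2.58], [-1.14, 4.28], [0, 2.63], [-3.12, 3.12]. Speed limits (rad/s): [2.57, 2.57, 3.01, 3.14, 3.14, 3.14].

### API

Orientations are given as a unit quaternion [w, x, y, z].
In Python, from bench import monitor, imaging, order, spotter, ctrl gives the robot as it stands.
- The arm moves only by the shell command python3 -m pendant 'ROWS'. ROWS is JSON, a list that holds one entry, the list of rows, each a list of 5 numbers: the shift along the world's x, y, z in mm, then the turn about the world's z in degrees, then the finger opening in mm, from 0 to 85.4. A call has 1 to 8 rows; each row shifts and turns the commanded pose from where the row before left it; what a row does not reach is not made up. A row lasts 1/8 s, in which the tool goes at most 62.5 mm and 10.7 degrees, less where a joint would pass 70% of its speed; a pose out of reach is approached as far as the arm can. A call with a gripper value outside its range is refused whole. The fingers move at their own pace and stop on an object; the grip force is fixed at half the most. Time passes only in rows, so rows that do not move let the fingers close. It gives the time, the measured TCP pose, the force and the opening at its end, in the units of the state.
- monitor.get_obs(): the state, without advancing time (a new reading comes with each control period).
- imaging.camera(name): name is "scene" or "side" or "wrist"; returns a dict with "img" (400x640x3 uint8, red, green, blue), "vfov" (degrees; the focal length in pixels is half the picture's height over the tangent of half this angle, whatever the lens; pixels are square), "cx", "cy" (the principal point, pixels), "distortion" ([k1, k2, p1, p2, k3] as OpenCV has them; the pictures are not rectified), "origin" and "orientation" of the camera in the world. Camera axes: x right, y down, z forward; pixel columns grow to the right and rows downward; lengths in m; the calibration is good to about 2 mm. A picture is of the moment at which its call begins. There is no depth.
- order.hand_in(): hands the job in, once; it reports no verdict.
Trained networks look in the newest picture that a camera, given by its name, has taken for a name from the list of things; names that differ only in an ending like _2 or _b are one class to them, and where a whole thing is asked for, a point or a joint stands for the part that bears it (a point fixed in the world has none). Each returns a list of dicts, best first, with "confidence" (0 to 1); they miss things now and then, are a little off and sometimes report something else, mostly with a low value. They report only what shows in the picture. A call takes as long as a camera call. They do not tell look-alikes from the thing itself.
- spotter.recognise(camera, thing): "at" ([x, y, z] in m, in the coordinates of the camera as it stood for that picture, good to about 4 mm: the middle of the surface that is visible of it).
- spotter.tip_of(camera, thing): "at" ([x, y, z] in m, in the coordinates of the camera as it stood for that picture, good to about 4 mm: a listed point, or the origin of a listed thing).
The state is a dict: "time_s": time; "q": joint angles; "dq": joint speeds; "joint_efforts": joint torques, N m; "eef_pos": TCP position; "eef_rot": TCP orientation; "wrist_force": force on the tool from outside, world axes, zero at the start; "torque": the same for the moment, N m; "opening": opening from 0.0 (shut) to 1.0 (fully open).
Only numpy, scipy, OpenCV 4.12 (cv2) and the standard library are available. Lean on these libraries where they do the work, as an engineer would, in place of code of your own. Each camera call takes 0.05 s, during which the arm holds its last target. There are 200 camera calls.

## Working session

There is one attempt and no reset: what is moved stays moved. The work goes in short steps, Python scripts to look and compute and a shell command to move; the robot and the scene stay as the last step left them, time stands still between calls to the robot, and variables do not carry over. Pictures are saved under pics/ and viewed, about 8 in all and at most 12, crops included, and the job is handed in when it is done.

```bash
mkdir -p pics; cat > h.py <<'E'
from bench import monitor, imaging, order, spotter, ctrl
import numpy as np, cv2
from scipy.spatial.transform import Rotation as R
def rot(q): return R.from_quat([q[1],q[2],q[3],q[0]]).as_matrix()
def K(c):
    f=c['img'].shape[0]/2/np.tan(np.radians(c['vfov'])/2)
    return np.array([[f,0,c['cx']],[0,f,c['cy']],[0,0,1.]])
def world(c,p): return rot(c['orientation'])@np.array(p)+np.array(c['origin'])
def pix(c,P):
    Rm=rot(c['orientation']).T; t=-Rm@np.array(c['origin'])
    return cv2.projectPoints(np.array(P,float).reshape(-1,1,3),cv2.Rodrigues(Rm)[0],t,K(c),np.array(c['distortion'],float))[0].reshape(-1,2)
def onplane(c,uv,z):
    n=cv2.undistortPoints(np.array(uv,float).reshape(-1,1,2),K(c),np.array(c['distortion'],float)).reshape(-1,2)
    d=np.c_[n,np.ones(len(n))]@rot(c['orientation']).T; o=np.array(c['origin'])
    return o+d*((z-o[2])/d[:,2])[:,None]
def save(c,name): cv2.imwrite('pics/'+name,c['img'][:,:,::-1])
E
python3 - <<'E'
from h import *
np.set_printoptions(precision=4,suppress=True)
for n in ['scene','side','wrist']:
    c=imaging.camera(n); save(c,n+'0.png')
    print(n,np.round(c['origin'],3),c['vfov'])
    for t in ['cup_top','cup_next','cup_low','pan']:
        for f in ['recognise','tip_of']:
            try:
                for r in getattr(spotter,f)(n,t): 
                    w=world(c,r['at']); print(t,f,round(r['confidence'],2),w,pix(c,w)[0])
            except Exception as e: print(t,f,repr(e)[:80])
print(monitor.get_obs()['eef_rot'],ctrl.tcp_to_grasp,monitor.get_obs()['time_s'])
E
```

```text
scene [1.196 0.134 0.545] 53.146655302010146
cup_top recognise 0.88 [0.5449 0.1787 0.1263] [412.1522 184.1472]
cup_top recognise 0.84 [0.6281 0.2848 0.0575] [465.0449 247.1068]
cup_top recognise 0.66 [0.5267 0.2719 0.0643] [454.8238 210.0565]
cup_top recognise 0.57 [0.5774 0.0878 0.0603] [360.8496 216.0799]
cup_top recognise 0.56 [0.4829 0.0993 0.0702] [371.6554 186.1802]
cup_top tip_of 0.95 [0.4748 0.0943 0.0008] [367.5856 209.5538]
cup_top tip_of 0.89 [0.5127 0.2788 0.0041] [452.1269 229.0535]
cup_top tip_of 0.72 [0.616  0.2846 0.0027] [458.2801 263.9658]
cup_top tip_of 0.61 [ 0.5646  0.0876 -0.0002] [359.8111 235.2018]
cup_next recognise 0.56 [0.5505 0.1787 0.0945] [409.971 199.351]
cup_low recognise 0.56 [0.5434 0.1784 0.0554] [407.4072 213.0803]
cup_low tip_of 0.84 [0.5259 0.1782 0.0003] [404.2492 228.6273]
pan recognise 0.57 [ 0.6136 -0.2326  0.0548] [201.3267 210.0094]
pan tip_of 0.65 [ 0.5973 -0.259   0.0662] [191.9347 199.392 ]
side [0.265 0.792 0.536] 48.38027644440134
cup_top recognise 0.89 [0.611  0.2982 0.0538] [229.1694 266.3877]
cup_top recognise 0.85 [0.5109 0.2879 0.
[... 195 characters left out ...]
0.0758] [313.1642 197.4948]
cup_top tip_of 0.9 [ 0.6168  0.2859 -0.0049] [233.0783 287.4556]
cup_top tip_of 0.84 [0.475  0.0977 0.002 ] [342.8384 242.1783]
cup_top tip_of 0.56 [0.5141 0.2783 0.0025] [287.9272 296.0893]
cup_next recognise 0.85 [0.5238 0.2039 0.0948] [298.8806 226.9849]
cup_next tip_of 0.24 [ 0.6029 -0.2571  0.0645] [339.6184 138.8066]
cup_low recognise 0.77 [0.5254 0.1972 0.0522] [299.8979 244.374 ]
cup_low tip_of 0.7 [ 0.534   0.1828 -0.0065] [299.2328 264.048 ]
pan recognise 0.85 [ 0.5425 -0.1916  0.0541] [353.9452 155.729 ]
pan tip_of 0.88 [ 0.5966 -0.2574  0.0672] [341.9231 138.1344]
wrist [0.105 0.571 0.374] 61.60549380433301
[-0.      0.1548  0.9879 -0.    ] 0.0187 1.35
```

View pics/scene0.png

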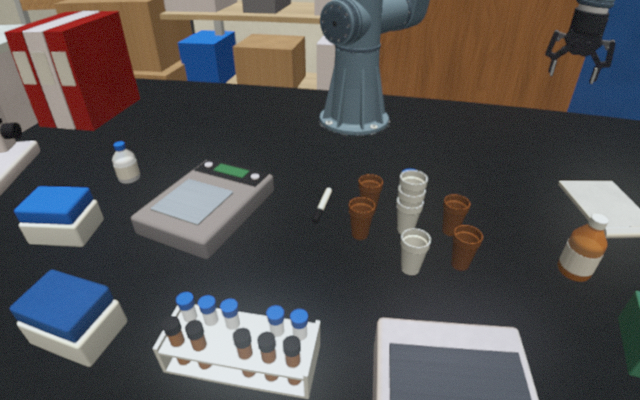

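View pics/side0.png

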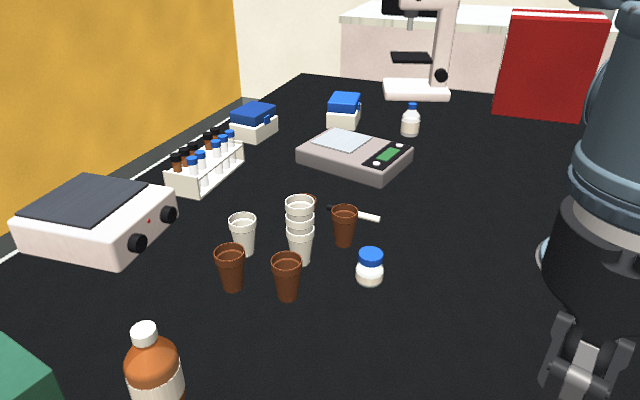

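The scene picture shows the white stack at about (411,180), rim uppermost. The lone white cup is at (413,250), with four brown cups around, and the pan is at (192,200). The side picture agrees: stack at (299,205), lone cup at (242,230), pan at (342,139). That puts the stack at roughly (0.53, 0.181) and the pan at (0.597, -0.258). I'll move above the stack next.

```bash
python3 -m pendant '[[[36,-37,8,0,85],[36,-37,8,0,85],[36,-37,8,0,85],[36,-37,8,0,85],[36,-37,8,0,85],[36,-37,8,0,85],[36,-37,0,0,85],[36,-37,0,0,85]]]'
python3 -m pendant '[[[36,-37,0,0,85],[25,-30,0,0,85],[6,-3,0,0,85],[0,0,0,0,85]]]'
python3 - <<'E'
from h import *
np.set_printoptions(precision=4,suppress=True)
c=imaging.camera('wrist'); save(c,'wrist1.png'); o=monitor.get_obs()
print(c['origin'],rot(c['orientation']),o['eef_pos'],o['q'],rot(o['eef_rot'])[:,1])
for t in ['cup_top','cup_next','cup_low']:
    for f in ['recognise','tip_of']:
        for r in getattr(spotter,f)('wrist',t):
            w=world(c,r['at']); print(t,f,round(r['confidence'],2),w,pix(c,w)[0])
print(pix(c,[[.53,.181,.134]]))
E
```

```text
time_s: 2.35
eef_pos: [0.465, 0.2502, 0.2412]
eef_rot: [0.0, 0.155, 0.988, 0.0]
wrist_force: [-0.3, 0.8, 0.1]
opening: 0.998
time_s: 2.85
eef_pos: [0.5307, 0.1816, 0.2406]
eef_rot: [-0.0, 0.155, 0.988, 0.0]
wrist_force: [0.1, 0.2, -0.9]
opening: 0.996
[0.4596 0.2049 0.4217] [[ 0.3064  0.9109  0.2763]
 [ 0.9519 -0.2932 -0.0889]
 [ 0.      0.2903 -0.9569]] [0.5303 0.1821 0.2407] [ 0.1188  0.1122  1.5872  0.0004  1.4427 -1.1416] [0.3055 0.9522 0.0002]
cup_top recognise 0.84 [0.521  0.2845 0.0501] [404.4513 138.2817]
cup_top recognise 0.82 [0.621  0.2937 0.0557] [433.5211 219.7074]
cup_top recognise 0.8 [0.4754 0.0853 0.0517] [219.7213 154.6752]
cup_top recognise 0.67 [0.5391 0.1796 0.0999] [318.4652 193.2339]
cup_top recognise 0.6 [0.5664 0.0801 0.0486] [245.8287 228.4981]
cup_top tip_of 0.89 [0.5152 0.2767 0.0029] [387.7005 132.0539]
cup_top tip_of 0.83 [ 0.5622  0.0866 -0.0051] [257.4522 210.1852]
cup_top tip_of 0.8 [ 0.4729  0.0971 -0.0001] [239.3125 143.9665]
cup_top tip_of 0.64 [0.613  0.2872 0.0033] [414.304  202.4429]
cup_top tip_of 0.63 [0.5329 0.1816 0.0533] [318.4306 177.1822]
cup_next recognise 0.64 [0.5056 0.1918 0.1042] [319.9551 158.0307]
cup_next tip_of 0.68 [0.5287 0.1853 0.0303] [320.3665 168.9   ]
cup_low tip_of 0.53 [ 0.5341  0.1833 -0.0017] [319.9649 168.7965]
[[316.8712 192.99  ]]
```

View pics/wrist1.png

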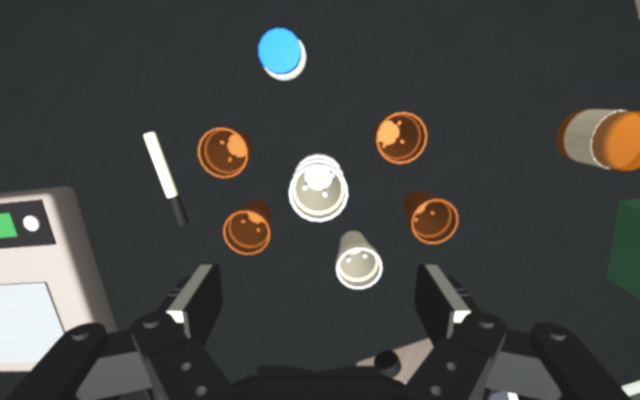

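The wrist picture shows the stack's top rim centred at about (319,191), within 2 px of the prediction, so I correct by (-1,+1) mm. The fingers will straddle it clear of the 78 mm cups around. Next I descend so the pads meet the collar.

```bash
python3 -m pendant '[[[-1,1,-30,0,85],[0,0,-35,0,85],[0,0,-35,0,85],[0,0,-22,0,85],[0,0,-8,0,75],[0,0,-4,0,66],[0,0,0,0,62],[0,0,0,0,60]]]'
python3 - <<'E'
from h import *
o=monitor.get_obs();print(o['eef_pos'],o['opening'],o['wrist_force'])
a=imaging.camera('side');b=imaging.camera('scene')
A=cv2.resize(a['img'][150:300,220:400],None,fx=3.3,fy=3.3,interpolation=2);B=cv2.resize(b['img'][110:260,340:500],None,fx=3.3,fy=3.3,interpolation=2)
im=np.hstack([A,B]);im=cv2.resize(im,(800,int(im.shape[0]*800/im.shape[1])));cv2.imwrite('pics/g1.png',im[:,:,::-1])
E
```

```text
time_s: 4.2
eef_pos: [0.5306, 0.1826, 0.1078]
eef_rot: [0.001, 0.155, 0.988, 0.0]
wrist_force: [0.9, -0.7, 0.8]
opening: 0.701
[0.53057882 0.18259234 0.10784215] 0.7007265539620765 [ 0.88766315 -0.68271213  0.78146318]
```

View pics/g1.png

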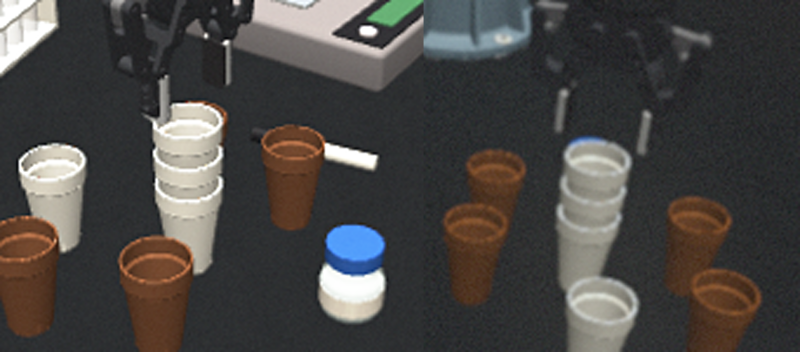

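The stack stands at (187,125) left and (597,160) right, and the fingertips look higher than I expected. I'll triangulate them.

```bash
python3 - <<'E'
from h import *
np.set_printoptions(precision=4,suppress=True)
a=imaging.camera('side');b=imaging.camera('scene');w=imaging.camera('wrist');save(w,'w2.png')
from scipy.optimize import least_squares
s=800/1122*3.3; o=monitor.get_obs(); print(s,o['eef_pos'],o['opening'])
def tri(pa,pb):
    pa=np.array(pa)/s+[220,150]; pb=np.array(pb)/s-[594/3.3,0]+[340,110]
    r=least_squares(lambda P:np.r_[pix(a,P)[0]-pa,pix(b,P)[0]-pb],[.53,.18,.12]);return r.x,r.fun
# yside finger(+y): side-left; scene-right
print('+y tip',tri((155,115),(643,150)));print('-y tip',tri((216,84),(560,131)))
print('rim',tri((187,124),(597,160)))
for n,c in [('side',a),('scene',b)]: print(n,pix(c,[[.53,.181,.134],[.5306,.1826,.108],[.5306,.1826,.127]]))
E
```

```text
2.3529411764705883 [0.53   0.1825 0.1071] 0.7063888197064632
+y tip (array([0.5423, 0.214 , 0.1531]), array([-0.189 ,  0.2191, -0.1739, -0.2714]))
-y tip (array([0.5212, 0.1484, 0.1492]), array([ 0.1036, -0.1367,  0.0914,  0.1616]))
rim (array([0.531 , 0.1814, 0.1307]), array([ 0.2987, -0.3573,  0.2705,  0.4355]))
side [[300.3424 200.7402]
 [299.9164 213.6746]
 [299.7349 204.54  ]]
scene [[414.0073 176.7246]
 [413.0642 188.1751]
 [414.3576 180.0363]]
```

View pics/w2.png

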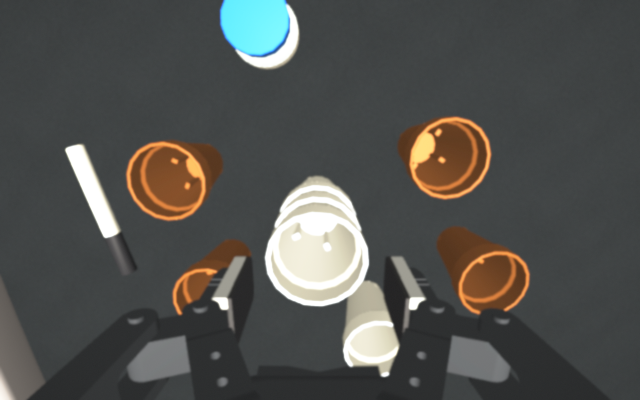

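The wrist picture shows the rim at (317,258), centred between pads at (240,270) and (400,270). The visible tips triangulate to z ≈ 0.15 though the reported TCP is 0.107. A dark finger end may be hidden against the black bench, so I'll brighten the pictures.

```bash
python3 - <<'E'
from h import *
a=imaging.camera('side')['img'][130:230,240:360];b=imaging.camera('scene')['img'][110:210,360:480]
g=lambda x:(255*(cv2.resize(x,(400,333),interpolation=cv2.INTER_CUBIC)/255.)**.4).astype(np.uint8)
w=imaging.camera('wrist')['img'][200:400,120:520]
w=(255*(cv2.resize(w,(530,265))/255.)**.4).astype(np.uint8)
im=np.vstack([np.hstack([g(a),g(b)]),np.pad(w,((0,0),(0,270),(0,0)))]);cv2.imwrite('pics/g2.png',im[:,:,::-1])
E
```

```text
(no output)
```

View pics/g2.png

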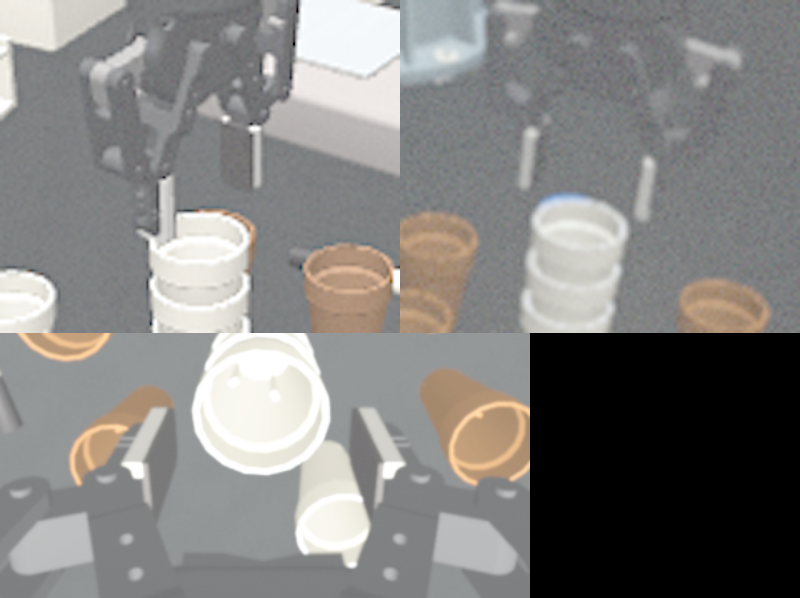

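Brightened, the pads really do end at (165,240) and (257,187) in the side view, and (643,218) and (524,187) in the scene view. That is z ≈ 0.15, still above the rim, so the reported TCP height doesn't match the pictures. I'll go by sight, partway down, and measure again.

```bash
python3 -m pendant '[[[0,0,-10,0,62],[0,0,-10,0,62],[0,0,-4,0,62],[0,0,0,0,62]]]'
python3 - <<'E'
from h import *
from scipy.optimize import least_squares
o=monitor.get_obs();print(o['eef_pos'],o['opening'],o['wrist_force'])
a=imaging.camera('side');b=imaging.camera('scene')
# predicted positions of tips if they sit dz above reported TCP
for dz in (0.0,.045): 
    for s in (1,-1):
        P=np.array(o['eef_pos'])+[0,0,dz]+s*.031*rot(o['eef_rot'])[:,1]; print(dz,s,((pix(a,P)[0]-[240,130])*10/3).round(),((pix(b,P)[0]-[360,110])*10/3).round()+[400,0])
a=a['img'][130:230,240:360];b=b['img'][110:210,360:480]
g=lambda x:(255*(cv2.resize(x,(400,333),interpolation=cv2.INTER_CUBIC)/255.)**.4).astype(np.uint8)
cv2.imwrite('pics/g3.png',np.hstack([g(a),g(b)])[:,:,::-1])
E
```

```text
time_s: 5.1
eef_pos: [0.5294, 0.1824, 0.0821]
eef_rot: [-0.001, 0.155, 0.988, -0.0]
wrist_force: [0.0, -0.8, -0.7]
opening: 0.729
[0.52935152 0.18239306 0.08205788] 0.7287510597506507 [ 0.03008982 -0.78967297 -0.70719833]
0.0 1 [164. 346.] [621. 310.]
0.0 -1 [239. 295.] [522. 281.]
0.045 1 [162. 273.] [633. 247.]
0.045 -1 [239. 225.] [531. 218.]
```

View pics/g3.png

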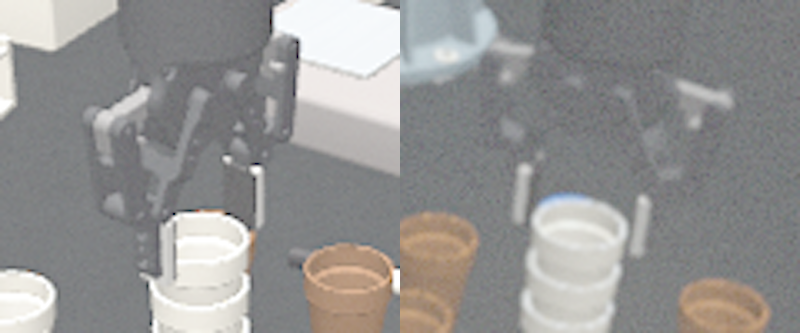

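The tips are now at (165,280) and (258,227) in the side view, and (640,255) and (521,222) in the scene view. That is z ≈ 0.123, a steady 41 mm above the reported TCP. They straddle the rim, so 9 mm more brings the tips to about 0.113, above the next rim at 0.106. Then I close.

```bash
python3 -m pendant '[[[0,0,-6,0,62],[0,0,-3,0,62],[0,0,0,0,57],[0,0,0,0,53],[0,0,0,0,48],[0,0,0,0,45],[0,0,0,0,45],[0,0,0,0,45]]]'
python3 -m pendant '[[[0,0,6,0,45],[0,0,8,0,45],[0,0,8,0,45],[0,0,8,0,45],[0,0,5,0,45],[0,0,0,0,45]]]'
python3 - <<'E'
from h import *
o=monitor.get_obs();print(o['eef_pos'],o['opening'],o['wrist_force'])
a=imaging.camera('side')['img'][110:290,230:374];b=imaging.camera('scene')['img'][90:270,340:484]
g=lambda x:(255*(cv2.resize(x,(400,500),interpolation=cv2.INTER_CUBIC)/255.)**.5).astype(np.uint8)
cv2.imwrite('pics/g4.png',np.hstack([g(a),g(b)])[:,:,::-1])
E
```

```text
time_s: 6.2
eef_pos: [0.5302, 0.1825, 0.0742]
eef_rot: [0.0, 0.155, 0.988, 0.0]
wrist_force: [-0.4, 0.7, 4.5]
opening: 0.593
time_s: 6.95
eef_pos: [0.5302, 0.1825, 0.1094]
eef_rot: [0.0, 0.155, 0.988, 0.0]
wrist_force: [0.1, 0.3, -0.4]
opening: 0.589
[0.53019857 0.18252156 0.10937789] 0.5892129154759549 [ 0.06961954  0.32612166 -0.43107259]
```

View pics/g4.png

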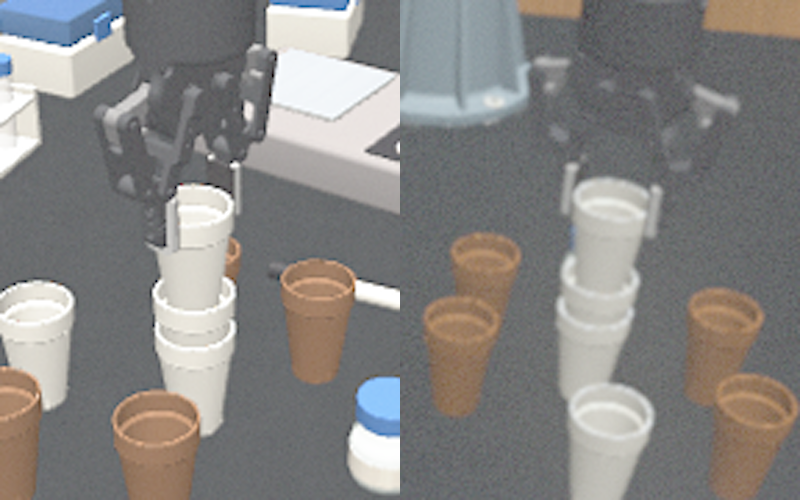

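The side and scene views show the top cup held at its collar, at (200,215) and (610,205), and rising alone. The other two are still nested at (195,300) and (597,280). I'll raise it clear, then carry it to the pan.

```bash
python3 -m pendant '[[[0,0,12,0,45],[0,0,16,0,45],[0,0,14,0,45],[2,-12,4,0,45],[3,-22,0,0,45],[5,-32,0,0,45],[5,-32,0,0,45],[5,-32,0,0,45]]]'
python3 -m pendant '[[[5,-32,0,0,45],[5,-32,0,0,45],[5,-32,0,0,45],[5,-32,0,0,45],[5,-32,0,0,45],[5,-32,0,0,45],[5,-32,0,0,45],[5,-32,0,0,45]]]'
python3 -m pendant '[[[5,-30,0,0,45],[4,-18,0,0,45],[3,-4,0,0,45],[0,0,0,0,45],[0,0,0,0,45]]]'
python3 - <<'E'
from h import *
np.set_printoptions(precision=4,suppress=True)
o=monitor.get_obs();print(o['eef_pos'],o['opening'],o['q'])
a=imaging.camera('side');b=imaging.camera('scene')
for n,c in (('side',a),('scene',b)):
  for t in ['pan','cup_top','cup_next','cup_low']:
    for r in spotter.tip_of(n,t): print(n,t,round(r['confidence'],2),world(c,r['at']))
x,y,z=o['eef_pos']
P=[[x,y,z-.018],[x,y,z+.060],[.597,-.258,.066]]
pa=pix(a,P);pb=pix(b,P);print((pa-[290,70])/.36,(pb-[120,110])*400/144.+[400,0])
ca=a['img'][70:250,290:434];cb=b['img'][110:290,120:264]
pa=(pa-[290,70])*400/144;pb=(pb-[120,110])*400/144
g=lambda x:(255*(cv2.resize(x,(400,500),interpolation=cv2.INTER_CUBIC)/255.)**.5).astype(np.uint8)
A,B=g(ca),g(cb)
for im,q in((A,pa),(B,pb)):
  for p in q: cv2.circle(im,(int(p[0]),int(p[1])),3,(255,0,0),-1)
cv2.imwrite('pics/g5.png',np.hstack([A,B])[:,:,::-1])
E
```

```text
time_s: 8.05
eef_pos: [0.5498, 0.0507, 0.1548]
eef_rot: [-0.0, 0.155, 0.988, -0.0]
wrist_force: [0.3, 0.2, -0.8]
opening: 0.596
time_s: 9.05
eef_pos: [0.5894, -0.2054, 0.1547]
eef_rot: [-0.0, 0.155, 0.988, -0.0]
wrist_force: [0.2, 0.4, -0.6]
opening: 0.593
time_s: 9.68
eef_pos: [0.6018, -0.2544, 0.1548]
eef_rot: [-0.0, 0.154, 0.988, 0.0]
wrist_force: [-0.1, -0.3, 0.2]
opening: 0.592
[ 0.6018 -0.2544  0.1548] 0.5924312592766174 [-0.5813  0.3844  1.4309  0.0002  1.3268 -1.8425]
side pan 0.8 [ 0.5964 -0.2561  0.0661]
side cup_top 0.97 [ 0.617   0.2892 -0.0066]
side cup_top 0.94 [0.5165 0.2768 0.0012]
side cup_top 0.88 [ 0.6076 -0.2566  0.1373]
side cup_top 0.6 [0.4754 0.0962 0.0004]
side cup_low 0.79 [ 0.5342  0.1813 -0.0042]
side cup_low 0.67 [ 0.5959 -0.2577  0.0658]
scene pan 0.79 [ 0.597  -0.2593  0.0631]
scene cup_top 0.97 [0.5123 0.2708 0.0048]
scene cup_top 0.8 [0.561  0.0875 0.0017]
scene cup_top 0.72 [ 0.6071 -0.258   0.1383]
scene cup_top 0.68 [0.617  0.2844 0.0004]
scene cup_top 0.61 [0.4786 0.0939 0.0017]
scene cup_low 0.85 [0.5245 0.1796 0.0037]
[[140.2268 120.0459]
 [142.8485  36.4647]
 [144.013  190.1878]] [[584.0336 171.0167]
 [561.451   70.6838]
 [601.3201 248.3788]]
```

View pics/g5.png

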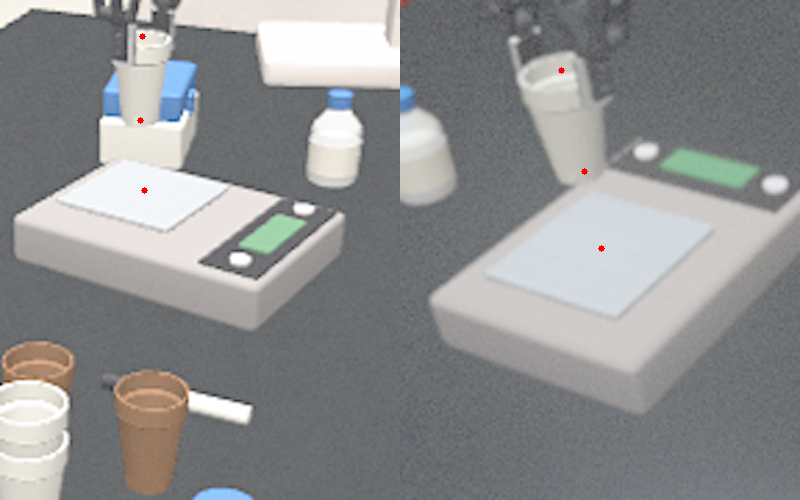

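The cup is held upright over the pan, with its foot at the predicted points (140,120) and (584,171). The pan centre at (144,190) and (601,248) matches its plate. The networks put the cup's foot at (0.606,-0.257,0.138), in line with my kinematics. So I shift about -7 mm in x and lower 70 mm, gently at the end.

```bash
python3 -m pendant '[[[-4,-1,-8,0,45],[-3,-1,-16,0,45],[0,0,-18,0,45],[0,0,-14,0,45],[0,0,-7,0,45],[0,0,-3,0,45],[0,0,-1,0,45],[0,0,0,0,45]]]'
python3 -m pendant '[[[0,0,-0.5,0,45],[0,0,-0.5,0,45],[0,0,0,0,45]]]'
```

```text
time_s: 11.18
eef_pos: [0.5952, -0.2577, 0.0883]
eef_rot: [0.0, 0.155, 0.988, -0.0]
wrist_force: [0.9, 0.5, -0.6]
opening: 0.59
time_s: 11.55
eef_pos: [0.5949, -0.2575, 0.0868]
eef_rot: [0.0, 0.155, 0.988, -0.0]
wrist_force: [0.3, 0.1, -1.4]
opening: 0.592
```

```bash
for i in 1; do python3 -m pendant '[[[0,0,-0.5,0,45],[0,0,-0.5,0,45],[0,0,0,0,45]]]'; done
python3 -m pendant '[[[0,0,-0.5,0,45],[0,0,-0.5,0,45],[0,0,0,0,45]]]'
python3 -m pendant '[[[0,0,-0.5,0,45],[0,0,0,0,45]]]'
```

```text
time_s: 11.92
eef_pos: [0.5948, -0.2575, 0.0857]
eef_rot: [-0.0, 0.155, 0.988, 0.0]
wrist_force: [0.2, -0.2, -0.2]
opening: 0.591
time_s: 12.3
eef_pos: [0.5948, -0.2575, 0.0847]
eef_rot: [-0.0, 0.155, 0.988, 0.0]
wrist_force: [0.4, -0.0, -0.2]
opening: 0.591
time_s: 12.55
eef_pos: [0.5949, -0.2576, 0.0845]
eef_rot: [0.0, 0.155, 0.988, -0.0]
wrist_force: [-1.2, 1.1, 0.6]
opening: 0.596
```

```bash
python3 -m pendant '[[[0,0,-0.5,0,45],[0,0,0,0,45]]]'; python3 -m pendant '[[[0,0,-0.5,0,45],[0,0,0,0,45]]]'
```

```text
time_s: 12.8
eef_pos: [0.5952, -0.2577, 0.0845]
eef_rot: [0.0, 0.155, 0.988, -0.0]
wrist_force: [-1.1, -0.2, 5.2]
opening: 0.595
time_s: 13.05
eef_pos: [0.5953, -0.2578, 0.0845]
eef_rot: [0.001, 0.155, 0.988, -0.0]
wrist_force: [-1.3, 1.0, 7.8]
opening: 0.593
```

The upward force of 5–8 N at z = 0.0845 shows the cup is on the pan. I'll open slowly, then withdraw straight up.

```bash
python3 -m pendant '[[[0,0,0.4,0,45],[0,0,0,0,50],[0,0,0,0,53],[0,0,0,0,57],[0,0,0,0,62],[0,0,0,0,70],[0,0,0,0,78],[0,0,0,0,80]]]'
python3 - <<'E'
from h import *
o=monitor.get_obs();print(o['opening'],o['wrist_force'])
E
python3 -m pendant '[[[0,0,5,0,80],[0,0,12,0,80],[0,0,18,0,80],[0,0,25,0,80],[0,0,25,0,80],[-5,20,20,0,80],[-10,25,10,0,80],[0,0,0,0,80]]]'
python3 - <<'E'
from h import *
np.set_printoptions(precision=4,suppress=True)
a=imaging.camera('side');b=imaging.camera('scene')
for n,c in (('side',a),('scene',b)):
  for t in ['cup_top','cup_low']:
    for r in spotter.tip_of(n,t): print(n,t,round(r['confidence'],2),world(c,r['at']))
P=[[.597,-.2575,.066],[.597,-.2575,.144]]
A=a['img'][90:290,220:420].copy();B=b['img'][90:290,140:440].copy()
A=cv2.resize(A,(320,320),interpolation=2);B=cv2.resize(B,(480,320),interpolation=2)
for im,q in((A,(pix(a,P)-[220,90])*1.6),(B,(pix(b,P)-[140,90])*1.6)):
  print(q)
cv2.imwrite('pics/g6.png',np.hstack([A,B])[:,:,::-1])
E
```

```text
time_s: 14.05
eef_pos: [0.5948, -0.2575, 0.0837]
eef_rot: [0.0, 0.155, 0.988, 0.0]
wrist_force: [-0.0, 0.4, -0.1]
opening: 0.933
0.9334328873905965 [-0.04690438  0.36004266 -0.09309312]
time_s: 15.05
eef_pos: [0.5806, -0.2116, 0.2017]
eef_rot: [0.002, 0.154, 0.988, -0.001]
wrist_force: [0.3, -0.0, 0.3]
opening: 0.939
side cup_top 0.98 [ 0.6168  0.287  -0.0023]
side cup_top 0.77 [ 0.4747  0.0957 -0.0012]
side cup_top 0.75 [ 0.5983 -0.2569  0.064 ]
side cup_top 0.56 [ 0.5138  0.2745 -0.0001]
side cup_low 0.92 [ 0.537   0.1825 -0.004 ]
scene cup_top 0.96 [0.5122 0.2754 0.0036]
scene cup_top 0.78 [0.6147 0.2863 0.0008]
scene cup_top 0.68 [ 0.4745  0.0983 -0.0008]
scene cup_top 0.6 [0.5637 0.0886 0.0018]
scene cup_top 0.57 [ 0.5998 -0.2644  0.0707]
scene cup_low 0.86 [0.5254 0.1817 0.0021]
[[194.8569  77.6592]
 [196.3813  32.5845]]
[[ 84.3158 175.1104]
 [ 72.3595 123.1166]]
```

View pics/g6.png

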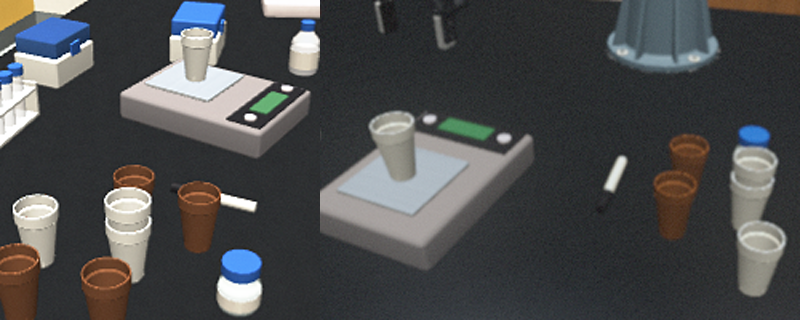

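The cup stands upright mid-pan, with its foot at (196,79) in the side view and (403,177) in the scene view. The two other cups are still nested at (127,230) and (750,185), and the gripper is clear.

```bash
python3 -c "
from bench import order; print(order.hand_in())"
```

```text
the job is handed in; nothing more can be done
None
```

The top cup is standing upright on the middle of the balance's pan, and the job was handed in at about 15 s of the 42 s allowed.

- **Lift:** I gripped the cup by its collar, above the next cup's rim. The pictures during the lift showed only the top cup rising.
- **Set-down:** I lowered it in 0.5 mm steps until it touched the pan at about 5–8 N, then opened the fingers slowly and withdrew straight up.
- **Last checks:** The final side and scene pictures show the cup upright on the pan with the gripper clear, and the other two cups still nested. The networks put its foot at (0.598, -0.257) and (0.600, -0.264), against a pan centre of about (0.597, -0.258). The 7 mm difference in the scene reading is more than the picture suggests, and the measured arm position agrees with the side reading.
- **One disagreement:** With the fingers open about 60 mm, their tips showed about 41 mm higher in the cameras than the reported TCP height. I set the grasp height from the pictures, and the offset stayed constant up to the set-down.

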